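# Sort the used things into their holders

### The arm

A 7-joint arm with a two-finger parallel gripper is mounted at the origin on a cart in front of the work surface, level with it; the furniture and walls round the work are solid. World frame = base frame: x ahead of the robot, y to its left, z up, the work surface at z = 0. Lengths are in m, angles in degrees, forces in N, time in s.
With the tool pointing down it reaches from about 0.425 to 1.025 m from the base axis. Payload 3.6 kg.
Tool frame: the origin (TCP) lies midway between the tips of the shut fingers; the grasp point (between the pads) lies 19 mm behind it; z points along the fingers, y is the line along which they close (so a half turn about z gives the same grasp; the last joint's range is limited). The gripper opens to 85 mm and grips with 20 to 120 N. Pads are 22 mm wide; open, the fingers measure 114 mm over their backs; the gripper's body (76 mm by 85 mm) begins 54 mm behind the grasp point. The pads swing forward as they close: fully open they stand 13 mm farther back than shut.
Start: joints at [-76.117, 33.873, 2.773, 92.16, -1.908, 54.013, -1.931], TCP at [0.239, 0.685, 0.231] pointing down, gripper open.
Joint ranges: [-153.93, 153.93], [-27.13, 128.08], [-72.61, 78.16], [10.71, 143.7], [-87.88, 267.88], [4.46, 118.87], [-176.78, 176.78]. Speed limits (degrees/s): [147.25, 147.25, 180, 180, 180, 180, 180].

### API

Orientations are given as [roll, pitch, yaw] about the fixed x, y, z axes, in that order (R = Rz(yaw) Ry(pitch) Rx(roll)).
In Python, from rig import * gives the robot as it stands. The module is installed in compiled form; this text tells all that it offers.
- The arm moves only by the tool apply_moves, never from a script. Its argument "steps" is one flat list of numbers, 4 for each row, row after row: the shift along the tool's x, y, z in mm, then the turn about the tool's z in rad. A call has 1 to 8 rows; each row is the pose to reach, as a shift and turn from the pose commanded when the call began, along the tool's axes at that moment; what a row does not reach only later rows make up. A row lasts 1/10 s, in which the tool goes at most 50 mm and 8.59 degrees, less where a joint would pass 70% of its speed; a pose out of reach is approached as far as the arm can. A call with a gripper value outside its range is refused whole. "hand" is the opening, from 0 (shut) to 1 (fully open), set as the call begins (left out, the last holds). The fingers move at their own pace and stop on an object; "squeeze" is the grip in N (left out, the last holds). Time passes only in rows, so rows that repeat a pose let the fingers close. It gives the time, the measured TCP pose, the force, the opening and the grip force at its end, in the units of the state.
- observe(): the state, without advancing time (a new reading comes with each control period).
- grab_frame(name): name is "side" or "top"; returns the picture (420x560x3 uint8, blue, green, red); there is no depth.
- camera_model(name): a dict with "fx", "fy", "cx", "cy" (pixels), "rvec" (rotation vector, rad) and "tvec" (3), from world to camera coordinates, as OpenCV has them. Camera axes: x right, y down, z forward; pixel columns grow to the right and rows downward; lengths in m; the calibration is good to about 2 mm. A picture is of the moment at which its call begins. camera_model takes no time and is no camera call.
- close_job(): hands the job in; it is judged then, once.
The state is a dict: "t": time; "qpos": joint angles; "joint_vel": joint speeds; "effort": joint torques, N m; "eef_pos": TCP position; "tool_rot": TCP orientation; "contact_force": force on the tool from outside, world axes, zero at the start; "torque": the same for the moment, N m; "width": finger opening in m; "grip_force": force on a finger pad.
Only numpy, scipy, OpenCV 4.12 (cv2) and the standard library are available. Lean on these libraries where they do the work, as an engineer would, in place of code of your own. Each camera call takes 0.05 s, during which the arm holds its last target. There are 200 camera calls.

### The job

Put the four used things away, each in the holder made for its shape: the wide-bodied powder jar upright in the larger square stand, the slim vial upright in the smaller square stand, the dental handpiece lying lengthwise in the long tray, and the small glass dish standing upright on the floor of the round tray. Each must sit fully down inside its holder's rim and be let go. Do not tip the jar or the vial over, and leave the roll of tape and the felt pen where they lie.

Things in the scene. Friction and masses are not known exactly. Their poses are not given: they have to be found in the camera images.
- powder_jar: squat round glass jar with a short neck and a beige cap, body 45 mm in diameter up to 48 mm high, cap 28 mm wide, 58 mm high overall; stands upright on the worktop. Origin: centre of its underside, z up; grip it round the body.
- vial: slim round bottle with a green cap, body 25 mm in diameter up to 42 mm high, cap 16 mm wide, 52 mm high overall; stands upright on the worktop. Origin: centre of its underside, z up; grip it round the body.
- handpiece: pale metal dental handpiece (slim tapering drill handle with a small round head, a thin red ring near the other end), 121 mm long, handle 15 mm wide and 15 mm high, head at the +x end rising to 25 mm; lies on the worktop. Origin: middle of its length, on the underside; x along its length, z up. Grip it across y at the origin. Either end may point to either end of the tray.
- glass_dish: small thick waisted clear glass dish, faceted, 37 mm across and 27 mm high; stands upright on the worktop. Origin: centre of its underside, z up.
- jar_stand: the larger of the two white square stands, fixed: an open-topped square recess, inside 61 x 61 mm, outside 69 x 69 mm, floor 13 mm above the worktop, rim 23 mm above the worktop. Origin: centre of its underside; x and y along its sides, z up.
- vial_stand: the smaller of the two white square stands, fixed: an open-topped square recess, inside 41 x 41 mm, outside 49 x 49 mm, floor 13 mm above the worktop, rim 23 mm above the worktop. Origin: centre of its underside; x and y along its sides, z up.
- long_tray: long shallow metal tray, fixed: inside 150 mm along x and 78 mm along y, walls 3 mm thick, floor 13 mm above the worktop, rim 20 mm above the worktop. Origin: centre of its underside; x along its length, z up.
- round_tray: round shallow metal tray, fixed: outside 104 mm across the rim, flat floor 90 mm across and 13 mm above the worktop, rim 19 mm above the worktop. Origin: centre of its underside, z up.
- tape_roll: roll of cloth tape lying flat, 62 mm across, 19 mm high, loose; a bystander, not to be moved. Origin: centre of its underside.
- marker: felt pen lying flat, 124 mm long, 13 mm thick, white with a dark blue cap, loose; a bystander, not to be moved. Origin: middle of its length on the underside, x along its length.
Things that resemble listed ones, but are neither listed nor needed, are in the scene too. What is shaped like the handpiece but orange or turquoise is not meant. What is shaped like the vial but purple is not meant.

How it is judged:
By the outcome, as a careful person would: the job done as asked, in the order asked, and still so for the second after the job is handed in, with the robot touching nothing.
It also fails if it takes over 90 s, if anything falls off the work surface, if the arm or the gripper's body presses on something with over 40 N, if the wrist force passes 120 N, or if a joint passes its speed limit or range.

## Working session

There is one attempt and no reset: what is moved stays moved. The work goes in short steps, Python scripts to look and compute and a tool call to move; the robot and the scene stay as the last step left them, time stands still between calls to the robot, and variables do not carry over. Pictures are saved under pics/ and viewed, at most 14 in all, crops included, and the job is handed in when it is done.

Besides the shell and the picture viewer there is one more tool, called after "Call:" by a JSON object that holds its "op" and its "data", one argument or row to a line. apply_moves: Moves the arm, as the interface text tells. Its arguments: {"type":"object","properties":{"steps":{"type":"array","items":{"type":"number"}},"hand":{"type":"number"},"squeeze":{"type":"number"}},"required":["steps"]}

```bash
mkdir -p pics; python3 - <<'E'
from rig import *
import cv2
for n in("top","side"):
    cv2.imwrite(f"pics/{n}0.png",grab_frame(n)); print(camera_model(n))
s=observe();print(s)
E
```

```text
{'fx': 448.8317027198412, 'fy': 448.8317027198412, 'cx': 267.9939154613581, 'cy': 205.67588514564545, 'rvec': array([ 2.15350691, -2.18440197,  0.08358315]), 'tvec': array([0.08948024, 0.56705957, 1.32010501])}
{'fx': 500.1983397634725, 'fy': 500.1983397634725, 'cx': 281.86502952057936, 'cy': 211.22807316338879, 'rvec': array([ 2.13502129, -0.61964115,  0.32318187]), 'tvec': array([-0.41174283,  0.2390604 ,  0.94904825])}
{'t': 0.1, 'qpos': array([-76.11752174,  33.92271423,   2.76915448,  92.22960256,
        -1.9063473 ,  54.01427341,  -1.93024334]), 'joint_vel': array([ 0.00112189, -0.13324528,  0.10332759, -0.05535349, -0.01414559,
       -0.12493913, -0.05127153]), 'effort': array([ 5.04282099e-03, -5.49997115e+01,  1.55328434e+00, -1.98825234e+01,
        9.68519831e-03,  3.78443059e-03,  1.28393765e-05]), 'eef_pos': array([0.2386643 , 0.68378138, 0.23022417]), 'tool_rot': array([-1.79879836e+02,  8.94199159e-03,  1.60765255e+02]), 'contact_force': array([0.09361891, 0.06449444, 0.14179921]), 'torque': array([-0.00127849, -0.06275939,  0.02442628]), 'grip_force': 0.0, 'width': 0.08545929605087493}
```

View pics/top0.png

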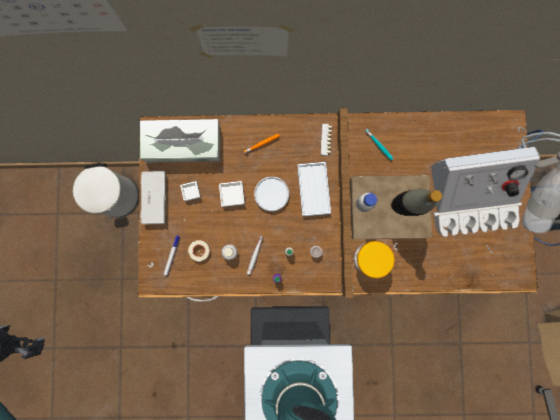

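View pics/side0.png

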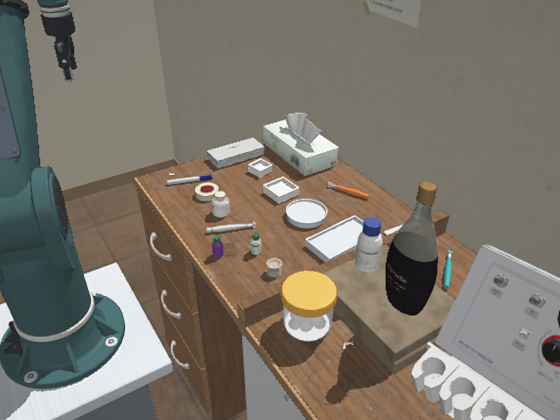

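Candidates, top view:
- **Jar:** (229,252).
- **Vial:** green cap at (289,252). The purple one at (277,279) is not meant.
- **Handpiece:** pale at (255,255). The orange (262,144) and turquoise (379,145) ones are not meant.
- **Dish:** (316,252). The tape at (199,251) is not it.
- **Stands:** large (232,194), small (190,192).
- **Trays:** round (271,195), long (314,189).

I'll check these in close crops.

```bash
python3 - <<'E'
import cv2
a=cv2.imread("pics/top0.png");b=cv2.imread("pics/side0.png")
c=cv2.resize(a[165:295,150:340],None,fx=4.2,fy=4.2,interpolation=cv2.INTER_CUBIC)
cv2.imwrite("pics/topc.png",c)
c=cv2.resize(b[150:290,155:395],None,fx=3.3,fy=3.3,interpolation=cv2.INTER_CUBIC)
cv2.imwrite("pics/sidec.png",c)
E
```

```text
(no output)
```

View pics/topc.png

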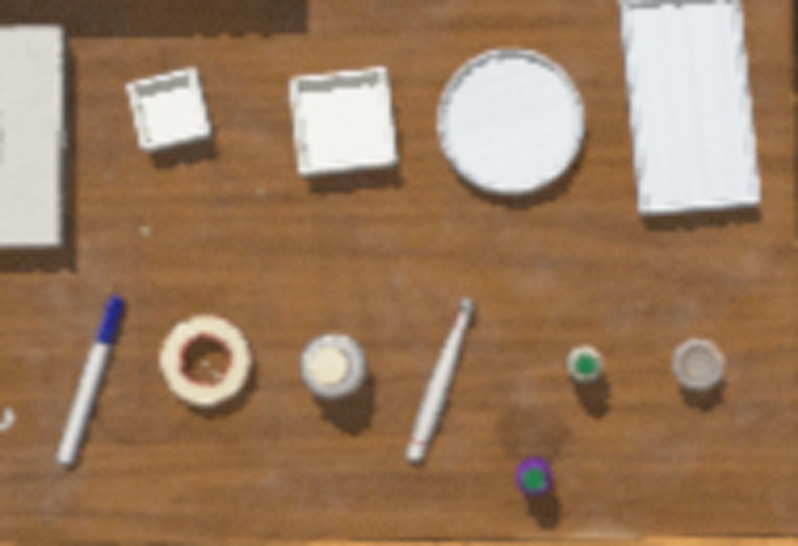

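View pics/sidec.png

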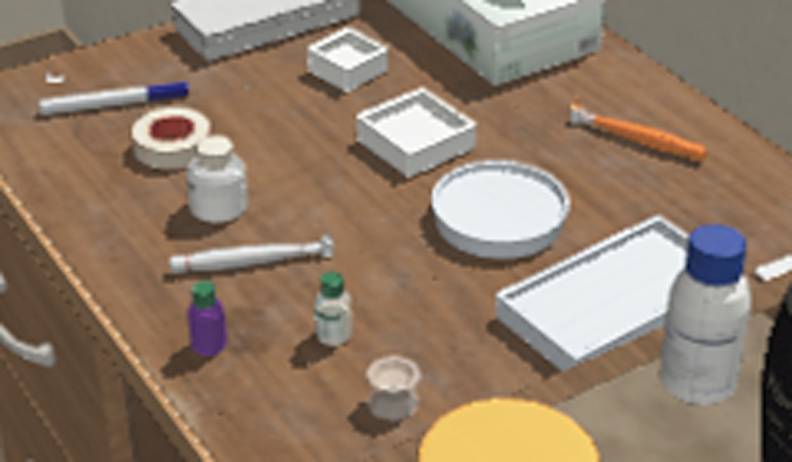

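The crops confirm the choices. Jar has a beige cap (top crop 328,366), the white vial a green cap (586,366), and the handpiece is pale with its head up at (467,300) and its tail at (415,459). The dish is at (699,364). Next I'll turn these pixels into positions.

```bash
cat > h.py <<'E'
from rig import *
import cv2, numpy as np
def ray(n,px,z):
    c=camera_model(n);K=np.array([[c['fx'],0,c['cx']],[0,c['fy'],c['cy']],[0,0,1]])
    R=cv2.Rodrigues(c['rvec'])[0];o=-R.T@c['tvec'];d=R.T@np.linalg.inv(K)@[*px,1]
    return (o+d*(z-o[2])/d[2])[:2]
top=lambda p,z:ray('top',((p[0]+.5)/4.2+149.5,(p[1]+.5)/4.2+164.5),z)
side=lambda p,z:ray('side',((p[0]+.5)/3.3+154.5,(p[1]+.5)/3.3+149.5),z)
E
python3 - <<'E'
from h import *
np.set_printoptions(precision=4,suppress=True)
def sq(f,P):
    Q=np.array([f(p,.023) for p in P]); (c,wh,a)=cv2.minAreaRect((Q*1000).astype(np.float32))
    print('  ctr',Q.mean(0),'sides',[np.round(np.linalg.norm(Q[i]-Q[i-1]),4) for i in range(4)],'ang',a)
for n,f,P in(('jarst T',top,[(290,76),(386,68),(397,163),(300,174)]),('jarst S',side,[(357,127),(420,90),(475,130),(409,158)]),
 ('vialst T',top,[(127,84),(195,68),(211,135),(147,151)]),('vialst S',side,[(307,59),(347,29),(388,58),(347,75)])):
    print(n);sq(f,P)
for n,t,s,z in(('round',(511,122),(500,203),.019),('jarcap',(328,366),(215,146),.058),('vialcap',(586,366),(332,279),.052),('dish',(699,364),(394,372),.027),
 ('hp head',(467,303),(326,242),.022),('hp tail',(415,459),(174,263),.009),('lt BL',(640,213),(497,297),.02),('lt BR',(760,204),(563,350),.02),('lt TL',(621,2),(659,217),.02),('tape',(206,360),(172,128),.019),('purple',(534,476),(204,290),.052)):
    print(n,top(t,z),side(s,z))
print('jarbody',top((334,367),.048))
E
```

```text
jarst T
  ctr [0.6079 0.1915] sides [np.float64(0.0713), np.float64(0.0694), np.float64(0.0692), np.float64(0.07)] ang 5.564444065093994
jarst S
  ctr [0.6031 0.1862] sides [np.float64(0.0602), np.float64(0.0753), np.float64(0.0737), np.float64(0.066)] ang 4.580377101898193
vialst T
  ctr [0.6176 0.3163] sides [np.float64(0.0509), np.float64(0.0503), np.float64(0.0501), np.float64(0.0473)] ang 13.337539672851562
vialst S
  ctr [0.6123 0.3093] sides [np.float64(0.0432), np.float64(0.0602), np.float64(0.0608), np.float64(0.0439)] ang 6.700877666473389
round [0.6052 0.071 ] [0.6041 0.0684]
jarcap [0.4327 0.1998] [0.4325 0.1983]
vialcap [0.4303 0.0213] [0.4308 0.0209]
dish [ 0.4303 -0.0593] [ 0.4315 -0.0575]
hp head [0.4756 0.1042] [0.4666 0.0929]
hp tail [0.3653 0.1431] [0.3684 0.1447]
lt BL [ 0.5382 -0.0203] [ 0.5379 -0.0231]
lt BR [ 0.5434 -0.1061] [ 0.5436 -0.0928]
lt TL [ 0.6912 -0.0097] [ 0.694  -0.0103]
tape [0.4377 0.2909] [0.4386 0.2921]
purple [0.3552 0.0585] [0.3519 0.0564]
jarbody [0.4319 0.1967]
```

Call:
{"op": "apply_moves", "data": {
  "steps": [-30, -35, 0, 0.13, -60, -70, 0, 0.26, -90, -105, 0, 0.4, -120, -140, 0, 0.54, -150, -175, 0, 0.68, -180, -210, 0, 0.82, -210, -245, 0, 0.96, -240, -280, 0, 1.1],
  "hand": 1,
  "squeeze": 40
}}

```text
t: 0.9
eef_pos: [0.3734, 0.3391, 0.2312]
tool_rot: [-180.0, 0.0, 97.4]
contact_force: [0.9, -0.2, -0.2]
width: 0.085
grip_force: 0.0
```

```bash
cat >> h.py <<'E'
from scipy.spatial.transform import Rotation as Ro
def go(x,y,z,yaw):
    s=observe();R=Ro.from_euler('xyz',s['tool_rot'],degrees=True).as_matrix()
    d=R.T@(np.array([x,y,z])-s['eef_pos'])*1000
    print('move',np.round(d,1),'turn',round(np.deg2rad((s['tool_rot'][2]-yaw+180)%360-180),3),'| pos',s['eef_pos'].round(4),s['tool_rot'].round(1),'t',s['t'],'w',s['width'],'q7',s['qpos'][6])
E
python3 -c "
from h import *
go(.4325,.198,.13,90)"
```

```text
move [-147.5   40.4  101.2] turn 0.129 | pos [0.3734 0.3391 0.2312] [-180.     0.    97.4] t 0.9 w 0.08500572734887239 q7 -28.598889042863743
```

Call:
{"op": "apply_moves", "data": {
  "steps": [-35, 10, 20, 0.05, -70, 20, 45, 0.09, -105, 30, 70, 0.129, -130, 37, 90, 0.129, -147.5, 40.4, 101, 0.129, -147.5, 40.4, 101, 0.129]
}}

```text
t: 1.5
eef_pos: [0.4327, 0.1968, 0.1289]
tool_rot: [-179.8, 0.2, 90.0]
contact_force: [-0.2, -0.3, -0.1]
width: 0.0853
grip_force: 0.0
```

```bash
python3 - <<'E'
from h import *
go(.4325,.198,.013,90)
a=grab_frame('top');b=grab_frame('side')
c=[cv2.resize(x,(400,400),interpolation=cv2.INTER_CUBIC) for x in(a[200:300,180:280],b[150:250,160:260])]
cv2.imwrite('pics/j1.png',np.hstack(c))
E
```

```text
move [1.600e+00 1.000e-01 1.159e+02] turn 0.0 | pos [0.4327 0.1968 0.1289] [-179.8    0.2   90. ] t 1.5 w 0.08531597899704887 q7 -10.871861018223969
```

View pics/j1.png

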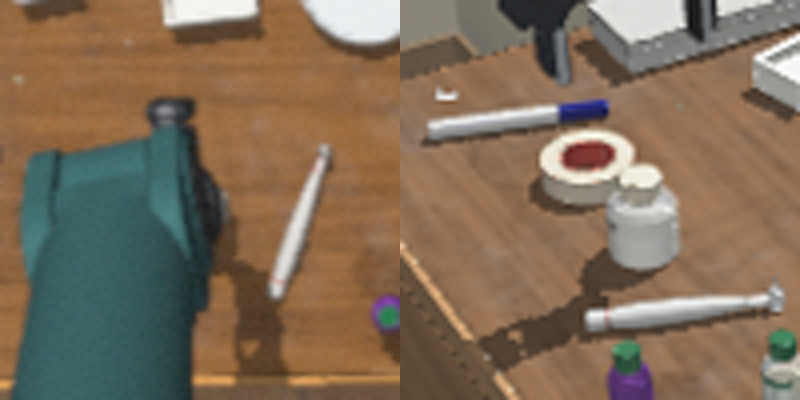

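The gripper hangs over the jar at about side crop (630,50), with the tape and handpiece clear of both fingers. I'll go down and grip.

Call:
{"op": "apply_moves", "data": {
  "steps": [1, 0, 20, 0, 1, 0, 45, 0, 1, 0, 70, 0, 1, 0, 95, 0, 1, 0, 110, 0, 1, 0, 116, 0, 1, 0, 116, 0]
}}

```text
t: 2.3
eef_pos: [0.433, 0.2027, 0.0142]
tool_rot: [-180.0, -0.0, 90.5]
contact_force: [0.7, 0.0, 0.3]
width: 0.0856
grip_force: 0.0
```

Call:
{"op": "apply_moves", "data": {
  "steps": [0, 0, 0, 0, 0, 0, 0, 0, 0, 0, 0, 0, 0, 0, 0, 0, 0, 0, 0, 0, 0, 0, 0, 0, 0, 0, 0, 0, 0, 0, 0, 0],
  "hand": 0.3,
  "squeeze": 40
}}

```text
t: 3.1
eef_pos: [0.4335, 0.2017, 0.0154]
tool_rot: [179.9, -0.1, 90.3]
contact_force: [-0.2, 1.3, 6.4]
width: 0.043
grip_force: 39.9
```

Call:
{"op": "apply_moves", "data": {
  "steps": [0, 0, -5, 0, 0, 0, -15, 0, 0, 0, -30, 0, 0, 0, -45, 0, 0, 0, -55, 0, 0, 0, -60, 0, 0, 0, -60, 0]
}}

```text
t: 3.8
eef_pos: [0.4334, 0.2016, 0.075]
tool_rot: [179.9, -0.0, 90.4]
contact_force: [-0.9, -0.1, -1.0]
width: 0.0434
grip_force: 41.0
```

```bash
python3 - <<'E'
from h import *
go(.606,.194,.075,90)
a=grab_frame('top');b=grab_frame('side')
c=[cv2.resize(x,(400,400),interpolation=cv2.INTER_CUBIC) for x in(a[200:300,180:280],b[130:230,160:260])]
cv2.imwrite('pics/j2.png',np.hstack(c))
E
```

```text
move [ -8.7 172.5   0.3] turn 0.006 | pos [0.4334 0.2016 0.075 ] [179.9  -0.   90.4] t 3.8 w 0.04342109950956609 q7 -7.378537022490993
```

View pics/j2.png

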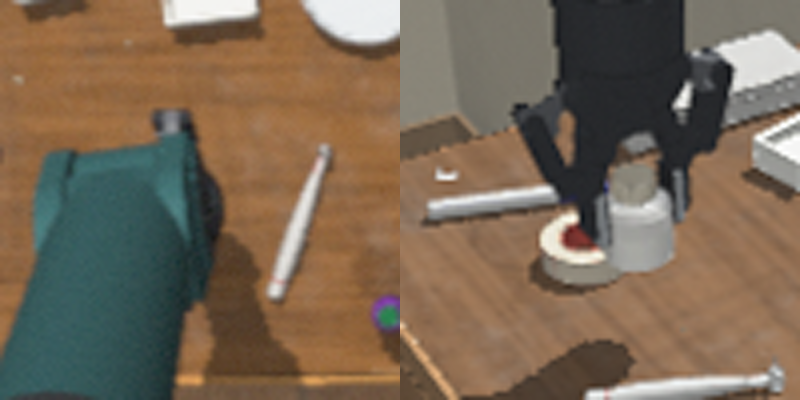

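Call:
{"op": "apply_moves", "data": {
  "steps": [-1, 12, 0, 0, -3, 35, 0, 0, -4, 65, 0, 0, -5, 95, 0, 0, -6, 125, 0, 0, -8, 150, 0, 0, -8.7, 167, 0, 0, -8.7, 172.5, 0, 0]
}}

```text
t: 4.7
eef_pos: [0.6089, 0.1926, 0.0738]
tool_rot: [179.9, 0.0, 90.2]
contact_force: [0.2, 0.3, -2.4]
width: 0.0432
grip_force: 41.0
```

Call:
{"op": "apply_moves", "data": {
  "steps": [0, 0, 0, 0, 0, 0, 0, 0]
}}

```text
t: 4.9
eef_pos: [0.6043, 0.1936, 0.0736]
tool_rot: [-179.9, 0.0, 90.4]
contact_force: [-0.4, -0.4, -1.3]
width: 0.0432
grip_force: 41.0
```

```bash
python3 - <<'E'
from h import *
go(.606,.194,.028,90)
a=grab_frame('top');b=grab_frame('side')
c=[cv2.resize(x,(400,400),interpolation=cv2.INTER_CUBIC) for x in(a[140:240,180:280],b[130:230,190:290])]
cv2.imwrite('pics/j3.png',np.hstack(c))
E
```

```text
move [ 0.5  1.9 45.6] turn 0.006 | pos [0.6043 0.1936 0.0736] [-179.9    0.    90.4] t 4.9 w 0.043220712156012676 q7 -3.6886753097360154
```

View pics/j3.png

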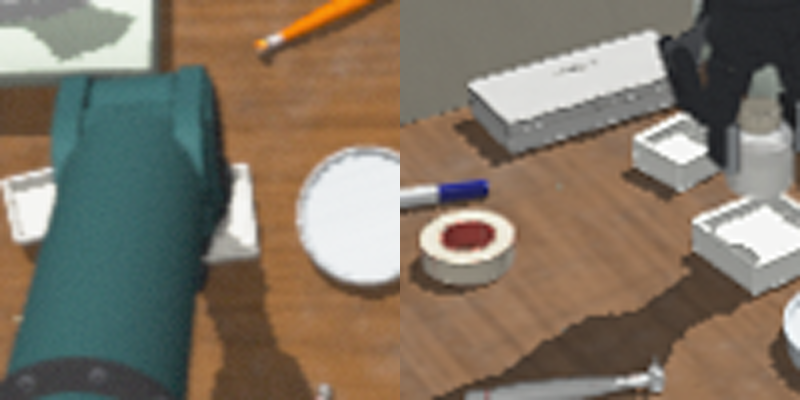

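```bash
python3 - <<'E'
from h import *
f=lambda u,v,z:ray('side',(190+(u-400+.5)/4-.5,130+(v+.5)/4-.5),z)
print(f(761,103,.1175),f(761,187,.0595))
E
```

```text
[0.60491066 0.19301655] [0.60076196 0.18597167]
```

Call:
{"op": "apply_moves", "data": {
  "steps": [0, 2, 8, 0, 0, 2, 18, 0, 0, 2, 28, 0, 0, 2, 35, 0, 0, 2, 40, 0, 0, 2, 43, 0, 0, 2, 44, 0, 0, 2, 44, 0]
}}

```text
t: 5.8
eef_pos: [0.6078, 0.1937, 0.0303]
tool_rot: [180.0, 0.0, 90.3]
contact_force: [-0.5, 0.8, -0.9]
width: 0.0431
grip_force: 41.0
```

Call:
{"op": "apply_moves", "data": {
  "steps": [0, 0, 1, 0, 0, 0, 2, 0, 0, 0, 2, 0]
}}

```text
t: 6.1
eef_pos: [0.608, 0.1938, 0.0286]
tool_rot: [180.0, -0.0, 90.3]
contact_force: [-1.0, -0.4, -0.5]
width: 0.0429
grip_force: 41.1
```

Call:
{"op": "apply_moves", "data": {
  "steps": [0, 0, 1, 0, 0, 0, 2, 0, 0, 0, 2, 0]
}}

```text
t: 6.4
eef_pos: [0.608, 0.1938, 0.0285]
tool_rot: [180.0, -0.1, 90.3]
contact_force: [-3.2, -0.1, 12.8]
width: 0.043
grip_force: 42.3
```

Call:
{"op": "apply_moves", "data": {
  "steps": [0, 0, -1, 0, 0, 0, -1, 0, 0, 0, -1, 0, 0, 0, -1, 0, 0, 0, -1, 0, 0, 0, -1, 0],
  "hand": 0.9
}}

```text
t: 7.0
eef_pos: [0.6076, 0.1936, 0.0271]
tool_rot: [-180.0, 0.0, 90.3]
contact_force: [-0.4, 0.6, -0.1]
width: 0.0768
grip_force: 0.0
```

Call:
{"op": "apply_moves", "data": {
  "steps": [0, 0, -10, 0, 0, 0, -30, 0, 0, 0, -60, 0, 0, 0, -90, 0, 0, 0, -100, 0, 0, 0, -100, 0]
}}

```text
t: 7.6
eef_pos: [0.609, 0.1941, 0.1294]
tool_rot: [179.8, -0.1, 90.3]
contact_force: [-0.3, 0.3, -0.7]
width: 0.0769
grip_force: 0.0
```

```bash
python3 - <<'E'
from h import *
go(.4305,.021,.130,90)
E
```

```text
move [-172.  -179.5   -1.5] turn 0.006 | pos [0.609  0.1941 0.1294] [ 1.798e+02 -1.000e-01  9.030e+01] t 7.6 w 0.07690284005494455 q7 -5.1258672754138415
```

Call:
{"op": "apply_moves", "data": {
  "steps": [-20, -20, 0, 0, -50, -52, 0, 0, -80, -84, 0, 0, -110, -115, 0, 0, -140, -146, 0, 0, -163, -170, 0, 0, -172, -179.5, 0, 0, -172, -179.5, 0, 0],
  "hand": 0.75
}}

```text
t: 8.4
eef_pos: [0.4271, 0.0195, 0.1267]
tool_rot: [-179.8, 0.0, 90.2]
contact_force: [0.6, 0.1, 0.3]
width: 0.064
grip_force: 0.0
```

Call:
{"op": "apply_moves", "data": {
  "steps": [0, 0, 0, 0, 0, 0, 0, 0, 0, 0, 0, 0]
}}

```text
t: 8.7
eef_pos: [0.4308, 0.0218, 0.1272]
tool_rot: [179.9, -0.0, 90.5]
contact_force: [-0.0, 0.7, -0.4]
width: 0.064
grip_force: 0.0
```

```bash
python3 - <<'E'
from h import *
go(.4305,.021,.014,90)
a=grab_frame('top');b=grab_frame('side')
c=[cv2.resize(x,(400,400),interpolation=cv2.INTER_CUBIC) for x in(a[150:250,180:280],b[140:240,190:290])]
cv2.imwrite('pics/v1.png',np.hstack(c))
E
```

```text
move [ -0.9  -0.5 113.2] turn 0.008 | pos [0.4308 0.0218 0.1272] [179.9  -0.   90.5] t 8.7 w 0.06402114783697475 q7 9.43846115872407
```

View pics/v1.png

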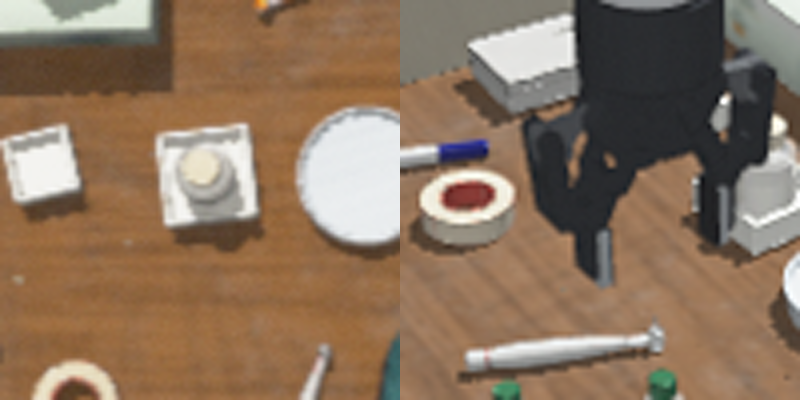

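The jar stands upright in the large stand (crop 207,175) and the vial is still untouched. I'll go down on the vial.

Call:
{"op": "apply_moves", "data": {
  "steps": [-1, 0, 20, 0, -1, 0, 45, 0, -1, 0, 70, 0, -1, 0, 95, 0, -1, 0, 108, 0, -1, 0, 112, 0, -1, 0, 112, 0, -1, 0, 112, 0]
}}

```text
t: 9.6
eef_pos: [0.4297, 0.0197, 0.0158]
tool_rot: [179.9, 0.0, 90.4]
contact_force: [0.2, 0.6, 0.4]
width: 0.0637
grip_force: 0.0
```

Call:
{"op": "apply_moves", "data": {
  "steps": [0, 0, 0, 0, 0, 0, 0, 0, 0, 0, 0, 0, 0, 0, 0, 0, 0, 0, 0, 0, 0, 0, 0, 0, 0, 0, 0, 0, 0, 0, 0, 0],
  "hand": 0.1,
  "squeeze": 30
}}

```text
t: 10.4
eef_pos: [0.4297, 0.0196, 0.016]
tool_rot: [179.9, -0.0, 90.3]
contact_force: [0.1, -0.0, 5.5]
width: 0.0234
grip_force: 29.1
```

Call:
{"op": "apply_moves", "data": {
  "steps": [0, 0, -5, 0, 0, 0, -15, 0, 0, 0, -30, 0, 0, 0, -50, 0, 0, 0, -65, 0, 0, 0, -70, 0, 0, 0, -70, 0]
}}

```text
t: 11.1
eef_pos: [0.4296, 0.0198, 0.0862]
tool_rot: [179.9, -0.0, 90.4]
contact_force: [0.1, 0.8, -1.3]
width: 0.0235
grip_force: 29.5
```

```bash
python3 - <<'E'
from h import *
go(.617,.315,.105,90)
a=grab_frame('top');b=grab_frame('side')
c=[cv2.resize(x,(400,400),interpolation=cv2.INTER_CUBIC) for x in(a[220:320,240:340],b[170:270,190:290])]
cv2.imwrite('pics/v2.png',np.hstack(c))
E
```

```text
move [294.  189.3 -18.3] turn 0.006 | pos [0.4296 0.0198 0.0862] [179.9  -0.   90.4] t 11.1 w 0.02348933269384249 q7 13.261139776875567
```

View pics/v2.png

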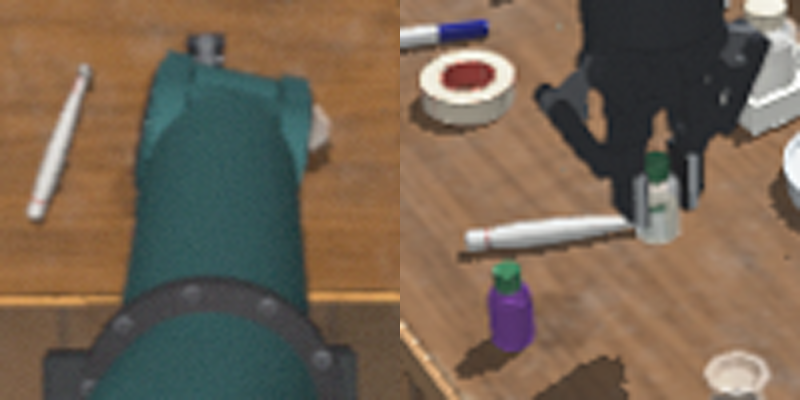

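The vial is held upright, at side crop (657,205). I'll carry it over in two calls.

Call:
{"op": "apply_moves", "data": {
  "steps": [8, 5, -10, 0, 28, 18, -18, 0, 55, 35, -18, 0, 83, 53, -18, 0, 111, 71, -18, 0, 139, 89, -18, 0, 167, 107, -18, 0, 195, 125, -18, 0]
}}

```text
t: 12.0
eef_pos: [0.5528, 0.2163, 0.102]
tool_rot: [-179.9, 0.1, 90.3]
contact_force: [0.3, -0.1, -0.0]
width: 0.0237
grip_force: 29.5
```

Call:
{"op": "apply_moves", "data": {
  "steps": [27, 17, 0, 0, 53, 34, 0, 0, 76, 50, 0, 0, 91, 60, 0, 0, 99, 64, 0, 0, 99, 64, 0, 0, 99, 64, 0, 0]
}}

```text
t: 12.7
eef_pos: [0.6154, 0.3132, 0.1024]
tool_rot: [-179.9, 0.1, 90.3]
contact_force: [0.8, -0.2, -0.2]
width: 0.0238
grip_force: 29.5
```

```bash
python3 - <<'E'
from h import *
go(.617,.315,.030,90)
a=grab_frame('top');b=grab_frame('side')
c=[cv2.resize(x,(400,400),interpolation=cv2.INTER_CUBIC) for x in(a[140:240,150:250],b[110:210,200:300])]
cv2.imwrite('pics/v3.png',np.hstack(c))
E
```

```text
move [ 1.9  1.7 72.4] turn 0.005 | pos [0.6154 0.3132 0.1024] [-1.799e+02  1.000e-01  9.030e+01] t 12.7 w 0.023809298027509255 q7 -11.938299350109935
```

View pics/v3.png

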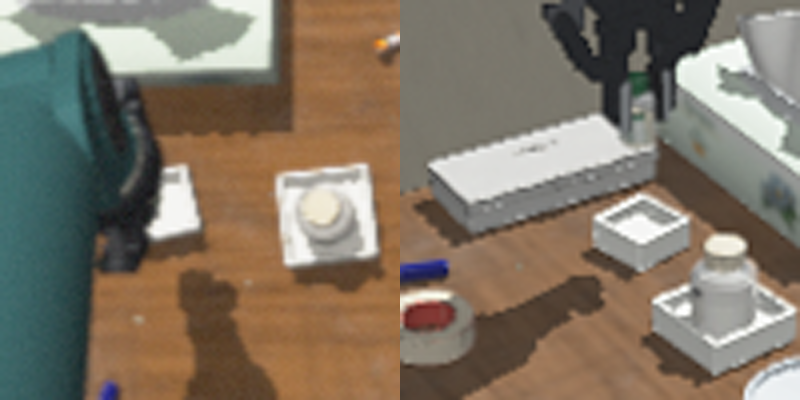

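```bash
python3 - <<'E'
from h import *
f=lambda u,v,z:ray('side',(200+(u-400+.5)/4-.5,110+(v+.5)/4-.5),z)
g=lambda u,v,z:ray('top',(150+(u+.5)/4-.5,140+(v+.5)/4-.5),z)
print(f(640,76,.1385),f(641,139,.0865)); print([f(*p,.023) for p in((593,230),(638,195),(690,228),(642,248))])
print(g(270,75,.08),g(270,75,.0),g(198,230,.023),f(640,200,0.023))
E
```

```text
[0.61588135 0.31237488] [0.61937609 0.3189159 ]
[array([0.58139837, 0.3233762 ]), array([0.63296023, 0.34858072]), array([0.64078646, 0.28958904]), array([0.59845748, 0.28447027])]
[0.70386212 0.22692966] [0.71983259 0.23702044] [0.59756364 0.28893531] [0.63057456 0.34168522]
```

Call:
{"op": "apply_moves", "data": {
  "steps": [0, 0, 12, 0, 0, 0, 30, 0, 0, 0, 48, 0, 0, 0, 60, 0, 0, 0, 66, 0, 0, 0, 70, 0, 0, 0, 72, 0, 0, 0, 72, 0]
}}

```text
t: 13.6
eef_pos: [0.6167, 0.3148, 0.0315]
tool_rot: [180.0, -0.0, 90.3]
contact_force: [-0.3, 0.7, -0.0]
width: 0.0235
grip_force: 29.5
```

Call:
{"op": "apply_moves", "data": {
  "steps": [0, 0, 1, 0, 0, 0, 2, 0, 0, 0, 2, 0]
}}

```text
t: 13.9
eef_pos: [0.6165, 0.3149, 0.0296]
tool_rot: [180.0, -0.0, 90.4]
contact_force: [-0.3, 0.2, -0.4]
width: 0.0238
grip_force: 29.5
```

Call:
{"op": "apply_moves", "data": {
  "steps": [0, 0, 1, 0, 0, 0, 1.5, 0, 0, 0, 1.5, 0]
}}

```text
t: 14.2
eef_pos: [0.6167, 0.3149, 0.0291]
tool_rot: [180.0, -0.0, 90.3]
contact_force: [-1.6, -0.4, 6.5]
width: 0.0235
grip_force: 30.1
```

Call:
{"op": "apply_moves", "data": {
  "steps": [0, 0, -0.5, 0, 0, 0, -0.5, 0, 0, 0, -0.5, 0, 0, 0, -0.5, 0, 0, 0, -0.5, 0, 0, 0, -0.5, 0],
  "hand": 0.6
}}

```text
t: 14.8
eef_pos: [0.6164, 0.3147, 0.0282]
tool_rot: [-180.0, 0.0, 90.3]
contact_force: [-0.5, -0.3, -0.4]
width: 0.0512
grip_force: 0.0
```

Call:
{"op": "apply_moves", "data": {
  "steps": [0, 0, -10, 0, 0, 0, -30, 0, 0, 0, -60, 0, 0, 0, -85, 0, 0, 0, -95, 0, 0, 0, -95, 0]
}}

```text
t: 15.4
eef_pos: [0.6177, 0.3153, 0.1255]
tool_rot: [179.8, -0.1, 90.3]
contact_force: [-0.2, -0.1, -0.1]
width: 0.0512
grip_force: 0.0
```

```bash
python3 - <<'E'
from h import *
go(.421,.1237,.130,160.6)
E
```

```text
move [-190.4 -197.8   -5.6] turn -1.226 | pos [0.6177 0.3153 0.1255] [ 1.798e+02 -1.000e-01  9.030e+01] t 15.4 w 0.05120858745701384 q7 -12.443245801852635
```

Call:
{"op": "apply_moves", "data": {
  "steps": [-15, -15, 0, -0.13, -40, -42, 0, -0.27, -70, -72, 0, -0.41, -100, -102, 0, -0.55, -130, -132, 0, -0.69, -155, -160, 0, -0.83, -178, -184, 0, -0.97, -190, -198, 0, -1.11]
}}

```text
t: 16.2
eef_pos: [0.4153, 0.1207, 0.1223]
tool_rot: [-179.7, -0.2, 154.2]
contact_force: [-0.1, 0.3, -0.3]
width: 0.0513
grip_force: 0.0
```

Call:
{"op": "apply_moves", "data": {
  "steps": [0, 0, 0, -0.11, 0, 0, 0, -0.116, 0, 0, 0, -0.116, 0, 0, 0, -0.116]
}}

```text
t: 16.6
eef_pos: [0.4199, 0.124, 0.123]
tool_rot: [-180.0, -0.0, 160.5]
contact_force: [-0.2, 0.4, 0.1]
width: 0.0511
grip_force: 0.0
```

```bash
python3 - <<'E'
from h import *
im=cv2.imread('pics/top0.png')
hsv=cv2.cvtColor(im,cv2.COLOR_BGR2HSV)
m=((hsv[...,1]<75)&(hsv[...,2]>130)).astype(np.uint8); w=np.zeros_like(m); w[230:280,243:268]=1; m&=w
n,l,st,c=cv2.connectedComponentsWithStats(m); k=1+st[1:,4].argmax()
P=np.argwhere(l==k)[:,::-1]
W=np.array([ray('top',p,.009) for p in P]); r=cv2.minAreaRect((W*1000).astype(np.float32)); print(len(P),r)
mu=W.mean(0);u,s,v=np.linalg.svd(W-mu);d=v[0]*np.sign(v[0][0]);t=(W-mu)@d
print('mid',mu+d*(t.min()+t.max())/2,'len',np.ptp(t),'yaw',np.degrees(np.arctan2(d[1],d[0])))
go(.421,.1237,.130,160.6)
b=grab_frame('side');a=grab_frame('top')
c=[cv2.resize(x,(400,400),interpolation=cv2.INTER_CUBIC) for x in(a[160:260,150:250],b[150:250,190:290])]
cv2.imwrite('pics/p1.png',np.hstack(c))
E
```

```text
164 ((421.4813232421875, 125.23236083984375), (14.284140586853027, 121.0978775024414), 70.79521179199219)
mid [0.42139241 0.12500532] len 0.12113650438705423 yaw -19.951322648234548
move [-1.1  0.1 -7. ] turn -0.001 | pos [0.4199 0.124  0.123 ] [-180.    -0.   160.5] t 16.6 w 0.05108238532871476 q7 47.988753228918014
```

View pics/p1.png

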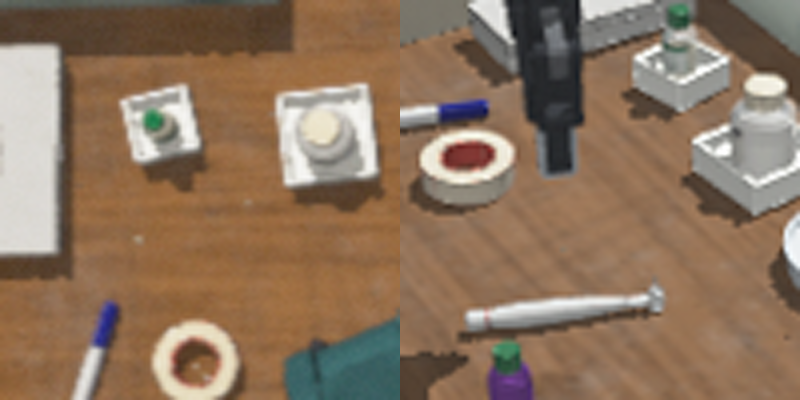

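Both bottles are seated upright, the vial at crop (158,122) and the jar at (327,135), and the gripper is aligned with the handpiece. I'll go down on it.

Call:
{"op": "apply_moves", "data": {
  "steps": [-1, 1, 20, 0, -1, 1, 45, 0, -1, 1, 70, 0, -1, 1, 95, 0, -1, 1, 110, 0, -1, 1, 116, 0, -1, 1, 118, 0, -1, 1, 118, 0]
}}

```text
t: 17.5
eef_pos: [0.4212, 0.1244, 0.0055]
tool_rot: [180.0, 0.0, 160.6]
contact_force: [0.0, 0.8, -0.8]
width: 0.051
grip_force: 0.0
```

Call:
{"op": "apply_moves", "data": {
  "steps": [0, 0, 0, 0, 0, 0, 0, 0, 0, 0, 0, 0, 0, 0, 0, 0, 0, 0, 0, 0, 0, 0, 0, 0, 0, 0, 0, 0, 0, 0, 0, 0],
  "hand": 0,
  "squeeze": 50
}}

```text
t: 18.3
eef_pos: [0.4213, 0.1243, 0.006]
tool_rot: [180.0, 0.1, 160.6]
contact_force: [-1.1, -1.0, 6.6]
width: 0.0104
grip_force: 48.9
```

Call:
{"op": "apply_moves", "data": {
  "steps": [0, 0, -5, 0, 0, 0, -15, 0, 0, 0, -30, 0, 0, 0, -50, 0, 0, 0, -65, 0, 0, 0, -70, 0, 0, 0, -70, 0]
}}

```text
t: 19.0
eef_pos: [0.4213, 0.1243, 0.0762]
tool_rot: [179.9, 0.1, 160.6]
contact_force: [0.6, 0.5, -0.5]
width: 0.0106
grip_force: 48.9
```

```bash
python3 - <<'E'
from h import *
go(.6185,-.058,.074,184.5)
b=grab_frame('side');a=grab_frame('top')
c=[cv2.resize(x,(400,400),interpolation=cv2.INTER_CUBIC) for x in(a[145:245,250:350],b[150:250,190:290])]
cv2.imwrite('pics/p2.png',np.hstack(c))
E
```

```text
move [-246.6 -106.4    2.5] turn -0.417 | pos [0.4213 0.1243 0.0762] [1.799e+02 1.000e-01 1.606e+02] t 19.0 w 0.010605984203002006 q7 47.54806676813566
```

View pics/p2.png

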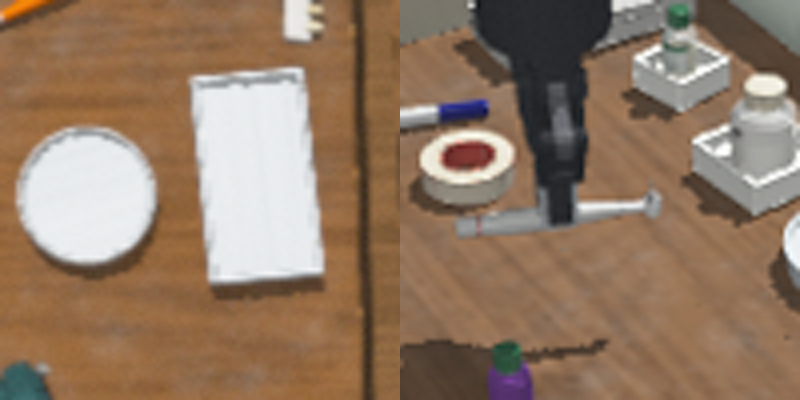

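Handpiece is held level, at side crop (555,212). The tray corners in the top crop are about (191,77), (302,69), (323,274) and (209,284), so I'll compute its centre and angle.

```bash
python3 - <<'E'
from h import *
g=lambda u,v,z=.02:ray('top',(250+(u+.5)/4-.5,145+(v+.5)/4-.5),z)
Q=np.array([g(*p) for p in((191,77),(302,69),(323,274),(209,284))]);c=Q.mean(0);d=(Q[0]+Q[1]-Q[2]-Q[3])/2
print(c,np.linalg.norm(d),np.linalg.norm(Q[0]-Q[1]),np.degrees(np.arctan2(d[1],d[0])),'round',g(87,196,.019))
E
```

```text
[ 0.61888387 -0.05716007] 0.1572580833620824 0.08438905343325073 4.059854734377048 round [0.605342   0.07076636]
```

Call:
{"op": "apply_moves", "data": {
  "steps": [-10, -4, 0, -0.02, -30, -13, 0, -0.06, -60, -26, 0, -0.12, -95, -41, 0, -0.18, -130, -56, 0, -0.25, -165, -71, 0, -0.31, -200, -86, 0, -0.37, -226, -98, 0, -0.4]
}}

```text
t: 19.9
eef_pos: [0.6033, -0.047, 0.0743]
tool_rot: [-180.0, 0.0, -176.5]
contact_force: [-0.7, -0.0, -0.2]
width: 0.0105
grip_force: 48.9
```

Call:
{"op": "apply_moves", "data": {
  "steps": [-13, -6, 0, -0.012, -20.5, -8.4, 0, -0.012, -20.5, -8.4, 0, -0.012, -20.5, -8.4, 0, -0.012]
}}

```text
t: 20.3
eef_pos: [0.6213, -0.0497, 0.0746]
tool_rot: [180.0, -0.1, -175.7]
contact_force: [-0.6, -0.1, -1.1]
width: 0.0105
grip_force: 48.9
```

```bash
python3 - <<'E'
from h import *
go(.6185,-.0575,.0205,184.2)
E
```

```text
move [ 3.2 -7.6 54.2] turn 0.001 | pos [ 0.6213 -0.0497  0.0746] [ 1.800e+02 -1.000e-01 -1.757e+02] t 20.3 w 0.010487221352823985 q7 83.10524253570829
```

Call:
{"op": "apply_moves", "data": {
  "steps": [2, -4, 8, 0, 3, -7.6, 22, 0, 3, -7.6, 35, 0, 3, -7.6, 44, 0, 3, -7.6, 50, 0, 3, -7.6, 53, 0, 3, -7.6, 54, 0, 3, -7.6, 54, 0]
}}

```text
t: 21.1
eef_pos: [0.6203, -0.0582, 0.0214]
tool_rot: [-180.0, 0.0, -175.8]
contact_force: [-0.2, -0.1, -0.8]
width: 0.0104
grip_force: 48.9
```

Call:
{"op": "apply_moves", "data": {
  "steps": [0, 0, 1, 0, 0, 0, 1.5, 0, 0, 0, 1.5, 0]
}}

```text
t: 21.4
eef_pos: [0.6201, -0.0583, 0.02]
tool_rot: [-180.0, 0.0, -175.8]
contact_force: [-0.1, -0.2, -0.4]
width: 0.0104
grip_force: 48.9
```

Call:
{"op": "apply_moves", "data": {
  "steps": [0, 0, 1, 0, 0, 0, 1.5, 0, 0, 0, 1.5, 0]
}}

```text
t: 21.7
eef_pos: [0.6202, -0.0583, 0.0191]
tool_rot: [-180.0, 0.0, -175.8]
contact_force: [-1.0, -0.5, 4.1]
width: 0.0103
grip_force: 49.6
```

Call:
{"op": "apply_moves", "data": {
  "steps": [0, 0, -0.5, 0, 0, 0, -0.5, 0, 0, 0, -0.5, 0, 0, 0, -0.5, 0, 0, 0, -0.5, 0, 0, 0, -0.5, 0],
  "hand": 0.42
}}

```text
t: 22.3
eef_pos: [0.62, -0.0583, 0.0187]
tool_rot: [180.0, -0.0, -175.8]
contact_force: [0.2, -0.3, 0.5]
width: 0.0356
grip_force: 0.0
```

Call:
{"op": "apply_moves", "data": {
  "steps": [0, 0, -8, 0, 0, 0, -25, 0, 0, 0, -55, 0, 0, 0, -85, 0, 0, 0, -100, 0, 0, 0, -100, 0]
}}

```text
t: 22.9
eef_pos: [0.6221, -0.0584, 0.1222]
tool_rot: [-180.0, 0.4, -175.8]
contact_force: [0.3, -0.1, -0.2]
width: 0.036
grip_force: 0.0
```

```bash
python3 - <<'E'
from h import *
go(.431,-.0587,.12,120)
E
```

```text
move [190.7  13.6   1. ] turn 1.12 | pos [ 0.6221 -0.0584  0.1222] [-180.     0.4 -175.8] t 22.9 w 0.03595918077712892 q7 84.7011861207401
```

Call:
{"op": "apply_moves", "data": {
  "steps": [15, 1, 0, 0.13, 40, 3, 0, 0.27, 70, 5, 0, 0.41, 100, 7, 0, 0.55, 130, 9, 0, 0.69, 158, 11, 0, 0.83, 178, 13, 0, 0.97, 190.7, 13.6, 0, 1.11],
  "hand": 0.75
}}

```text
t: 23.7
eef_pos: [0.4254, -0.0586, 0.118]
tool_rot: [-179.8, -0.1, 120.3]
contact_force: [0.1, -0.6, 0.2]
width: 0.0641
grip_force: 0.0
```

Call:
{"op": "apply_moves", "data": {
  "steps": [0, 0, 0, 0, 0, 0, 0, 0, 0, 0, 0, 0]
}}

```text
t: 24.0
eef_pos: [0.4302, -0.0586, 0.1187]
tool_rot: [179.9, 0.0, 120.7]
contact_force: [-0.0, 0.1, 0.4]
width: 0.064
grip_force: 0.0
```

```bash
python3 - <<'E'
from h import *
go(.431,-.0587,.005,120)
E
```

```text
move [ -0.4   0.5 113.7] turn 0.013 | pos [ 0.4302 -0.0586  0.1187] [179.9   0.  120.7] t 24.0 w 0.06399430314110903 q7 39.061263899762636
```

Call:
{"op": "apply_moves", "data": {
  "steps": [0, 0, 20, 0, 0, 0, 45, 0, 0, 0, 70, 0, 0, 0, 95, 0, 0, 0, 108, 0, 0, 0, 113, 0, 0, 0, 115, 0, 0, 0, 115, 0]
}}

```text
t: 24.8
eef_pos: [0.4305, -0.0588, 0.0048]
tool_rot: [-180.0, -0.0, 120.6]
contact_force: [-0.4, -0.3, 0.6]
width: 0.0643
grip_force: 0.0
```

Call:
{"op": "apply_moves", "data": {
  "steps": [0, 0, 0, 0, 0, 0, 0, 0, 0, 0, 0, 0, 0, 0, 0, 0, 0, 0, 0, 0, 0, 0, 0, 0, 0, 0, 0, 0, 0, 0, 0, 0],
  "hand": 0.1,
  "squeeze": 40
}}

```text
t: 25.6
eef_pos: [0.4302, -0.0588, 0.0055]
tool_rot: [180.0, 0.0, 120.6]
contact_force: [0.5, -0.2, 5.3]
width: 0.0335
grip_force: 39.5
```

Call:
{"op": "apply_moves", "data": {
  "steps": [0, 0, -4, 0, 0, 0, -12, 0, 0, 0, -25, 0, 0, 0, -40, 0, 0, 0, -55, 0, 0, 0, -60, 0, 0, 0, -60, 0]
}}

```text
t: 26.3
eef_pos: [0.43, -0.0588, 0.0655]
tool_rot: [180.0, 0.0, 120.6]
contact_force: [1.1, -0.2, -1.2]
width: 0.0332
grip_force: 39.9
```

```bash
python3 - <<'E'
from h import *
go(.605,.0705,.066,120)
b=grab_frame('side');a=grab_frame('top')
c=[cv2.resize(x,(400,400),interpolation=cv2.INTER_CUBIC) for x in(a[140:240,245:345],b[170:270,220:320])]
cv2.imwrite('pics/d1.png',np.hstack(c))
E
```

```text
move [ 22.2 216.4  -0.4] turn 0.01 | pos [ 0.43   -0.0588  0.0655] [180.    0.  120.6] t 26.3 w 0.03316984282505283 q7 43.41448686702254
```

View pics/d1.png

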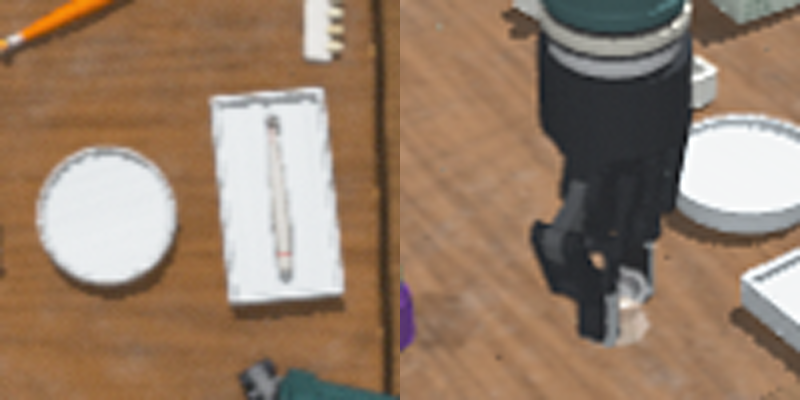

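The handpiece lies in the tray (crop 280,200). The dish is held upright between the pads at (632,308), so I'll carry it to the round tray.

Call:
{"op": "apply_moves", "data": {
  "steps": [1, 10, 0, 0, 3, 33, 0, 0, 6, 65, 0, 0, 10, 100, 0, 0, 14, 135, 0, 0, 18, 170, 0, 0, 21, 200, 0, 0, 22, 216, 0, 0]
}}

```text
t: 27.2
eef_pos: [0.6072, 0.0739, 0.0636]
tool_rot: [179.9, -0.1, 120.8]
contact_force: [-0.5, -0.2, -0.7]
width: 0.0332
grip_force: 39.9
```

Call:
{"op": "apply_moves", "data": {
  "steps": [0, 0, 0, 0, 0, 0, 0, 0, 0, 0, 0, 0]
}}

```text
t: 27.5
eef_pos: [0.6025, 0.0688, 0.0638]
tool_rot: [-179.8, -0.1, 120.5]
contact_force: [-0.5, -1.1, -0.4]
width: 0.033
grip_force: 39.9
```

```bash
python3 - <<'E'
from h import *
go(.605,.0705,.020,120)
E
```

```text
move [ 0.1  3.2 43.8] turn 0.009 | pos [0.6025 0.0688 0.0638] [-1.798e+02 -1.000e-01  1.205e+02] t 27.5 w 0.03300475115085441 q7 31.710866543124165
```

Call:
{"op": "apply_moves", "data": {
  "steps": [0, 1, 8, 0, 0, 2, 18, 0, 0, 2, 28, 0, 0, 2, 36, 0, 0, 2, 41, 0, 0, 2, 43, 0, 0, 2, 43, 0, 0, 2, 43, 0]
}}

```text
t: 28.3
eef_pos: [0.6062, 0.0711, 0.0216]
tool_rot: [-180.0, -0.0, 120.6]
contact_force: [-0.5, 0.3, -1.5]
width: 0.0332
grip_force: 39.9
```

Call:
{"op": "apply_moves", "data": {
  "steps": [0, 0, 1, 0, 0, 0, 1.5, 0, 0, 0, 1.5, 0]
}}

```text
t: 28.6
eef_pos: [0.6061, 0.0712, 0.0201]
tool_rot: [-179.9, -0.0, 120.6]
contact_force: [1.0, 0.5, -1.0]
width: 0.0333
grip_force: 39.9
```

Call:
{"op": "apply_moves", "data": {
  "steps": [0, 0, 1, 0, 0, 0, 1.5, 0, 0, 0, 1.5, 0]
}}

```text
t: 28.9
eef_pos: [0.606, 0.0711, 0.0186]
tool_rot: [-179.9, -0.1, 120.6]
contact_force: [-0.9, 0.2, 1.5]
width: 0.0333
grip_force: 40.1
```

Call:
{"op": "apply_moves", "data": {
  "steps": [0, 0, 0.3, 0, 0, 0, 0.3, 0, 0, 0, 0.3, 0, 0, 0, 0.3, 0, 0, 0, 0.3, 0, 0, 0, 0.3, 0],
  "hand": 0.56
}}

```text
t: 29.5
eef_pos: [0.606, 0.0711, 0.0181]
tool_rot: [-179.9, -0.1, 120.6]
contact_force: [-1.6, -0.3, 0.5]
width: 0.0476
grip_force: 0.0
```

Call:
{"op": "apply_moves", "data": {
  "steps": [0, 0, -8, 0, 0, 0, -25, 0, 0, 0, -55, 0, 0, 0, -85, 0, 0, 0, -110, 0, 0, 0, -130, 0, 0, 0, -130, 0]
}}

```text
t: 30.2
eef_pos: [0.6088, 0.0712, 0.1527]
tool_rot: [179.6, 0.1, 120.6]
contact_force: [0.6, -0.5, -0.7]
width: 0.0477
grip_force: 0.0
```

Call:
{"op": "apply_moves", "data": {
  "steps": [0, -20, 0, 0, 0, -50, 0, 0, 0, -80, 0, 0, 0, -110, 0, 0, 0, -140, 0, 0, 0, -165, 0, 0, 0, -170, 0, 0, 0, -170, 0, 0]
}}

```text
t: 31.0
eef_pos: [0.4593, -0.0158, 0.1485]
tool_rot: [-179.9, -0.1, 120.5]
contact_force: [1.4, -0.0, 0.0]
width: 0.0478
grip_force: 0.0
```

```bash
python3 - <<'E'
from h import *
b=grab_frame('side');a=grab_frame('top')
c=[cv2.resize(x,(400,400),interpolation=cv2.INTER_CUBIC) for x in(a[150:290,150:340],b[140:290,160:370])]
cv2.imwrite('pics/end.png',np.hstack(c))
E
```

```text
(no output)
```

View pics/end.png

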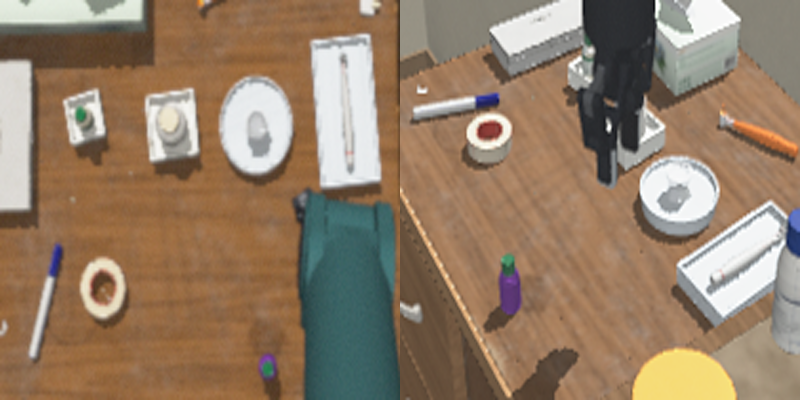

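All four things sit in their holders. In the top half of the picture they are the vial (85,117), jar (172,125), dish (258,125) and handpiece (347,110). The tape and pen haven't moved and the robot is clear, so I'm handing in.

```bash
python3 -c "
from rig import *
print(close_job())"
```

```text
the job is handed in; nothing more can be done
None
```

I put the jar, vial, handpiece and dish in their holders in the order asked, let them go, and handed the job in at about 31 s of robot time. In the last picture all four looked seated and the tape and pen hadn't moved, though the clear dish was the hardest to see standing upright; no verdict came back.

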